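Lock the instrument's sample tray with its T-handled pin

ROBOT

A 7-joint arm with a two-finger parallel gripper is mounted at the origin on the work surface. World frame = base frame: x ahead of the robot, y to its left, z up, the work surface at z = 0. Lengths are in mm, angles in rad, forces in N, time in s.
With the tool pointing down it reaches from about 400 to 875 mm from the base axis. Payload 4.4 kg.
Tool frame: the origin (TCP) lies midway between the tips of the shut fingers; the grasp point (between the pads) lies 19 mm behind it (ctrl.pinch_z is the distance from the TCP to the grasp point, in mm); z points along the fingers, y is the line along which they close (so a half turn about z gives the same grasp; the last joint's range is limited). The gripper opens to 85 mm and grips with 20 to 120 N. Pads are 22 mm wide; open, the fingers measure 114 mm over their backs; the gripper's body (76 mm by 85 mm) begins 54 mm behind the grasp point. The pads swing forward as they close: fully open they stand 13 mm farther back than shut.
Start: joints at [-1.287, 0.628, 0.038, 1.517, -0.027, 0.996, -0.02], TCP at [222.738, 610.66, 231.313] pointing down, gripper open.
Joint ranges: [-3.06, 3.06], [-0.37, 2.12], [-1.25, 1.32], [0.18, 2.47], [-1.1, 4.24], [0.23, 1.98], [-2.94, 2.94]. Speed limits (rad/s): [2.57, 2.57, 3.14, 3.14, 3.14, 3.14, 3.14].

INTERFACE

Orientations are given as [roll, pitch, yaw] about the fixed x, y, z axes, in that order (R = Rz(yaw) Ry(pitch) Rx(roll)).
In Python, from cell import read_state, cams, order, ctrl gives the robot as it stands.
- The arm moves only by the tool move_arm, never from a script. Its argument "targets" is text: rows parted by semicolons, each of 7 numbers parted by spaces: the gripper's target within -1 to 1 (fully open at 1, half-way at 0, shut at -1), then the shift along the tool's x, y, z in cm, then the turn, a rotation vector about the tool's x, y, z in degrees. A call has 1 to 5 rows; each row shifts and turns the commanded pose from where the row before left it, along the tool's axes as they then stand; what a row does not reach is not made up. A row lasts 1/12 s, in which the tool goes at most 41.7 mm and 7.16 degrees, less where a joint would pass 70% of its speed; a pose out of reach is approached as far as the arm can. A call with a gripper value outside its range is refused whole. The fingers move at their own pace and stop on an object; the grip force is fixed at half the most. Time passes only in rows, so rows that do not move let the fingers close. It gives the time, the measured TCP pose, the force, the opening and the grip force at its end, in the units of the state.
- read_state(): the state, without advancing time (a new reading comes with each control period).
- cams.get_image(name): name is "side" or "top"; returns a dict with "color" (400x640x3 uint8, red, green, blue), "fovy" (degrees; the focal length in pixels is half the picture's height over the tangent of half this angle, whatever the lens; pixels are square), "cx", "cy" (the principal point, pixels), "k1" (the pictures are not rectified: a ray, as slopes to the right and down, at radius r is drawn at 1 + k1 r^2 times it, then the intrinsics apply), "rvec" (rotation vector, rad) and "tvec" (3), from world to camera coordinates, as OpenCV has them. Camera axes: x right, y down, z forward; pixel columns grow to the right and rows downward; lengths in mm; the calibration is good to about 2 mm. A picture is of the moment at which its call begins. There is no depth.
- order.finish_job(): hands the job in; it is judged then, once.
The state is a dict: "clock": time; "qpos": joint angles; "qd": joint speeds; "tau": joint torques, N m; "eef_pos": TCP position; "tool_rot": TCP orientation; "force": force on the tool from outside, world axes, zero at the start; "torque": the same for the moment, N m; "width": finger opening in mm; "gripper_force": force on a finger pad.
Only numpy, scipy, OpenCV 4.12 (cv2) and the standard library are available. Lean on these libraries where they do the work, as an engineer would, in place of code of your own. Each camera call takes 0.05 s, during which the arm holds its last target. There are 200 camera calls.

TASK

Push the sample tray fully home, so that the steel eye on its far end lies between the two ears of the yoke. Then take the T-handled pin from the pin stand and put it upright down through the upper ear, the eye and the lower ear until its flange rests flat on the upper ear, and let go of it.

Things in the scene. Friction and masses are not known exactly. Their poses are not given: they have to be found in the camera images.
- tray (a joint): How far the sample tray is out, m: 0 home against its stop (eye in line with the yoke's holes), 0.085 fully out. It slides level along +x of yoke to go home, needs about 3 N, stays where left. Dark steel plate with a white block of four tubes (tops 60 mm above the bench) and, at the far end, a flat steel eye 8 mm thick with a 24 mm hole.
- tray_handle (a point): Centre of the tray's handle: an upright steel plate at the tray's end away from the yoke, 14 mm thick along the slide, 50 mm wide, from 28 to 88 mm above the bench (this point is 58 mm up). x points the way the tray goes home. Push its outer face or pinch it across its thickness. With the tray home it is 110 mm from the yoke's hole axis.
- yoke (a point): Centre of the yoke's upper hole, on top of its upper ear, 64 mm above the bench; fixed. x: the way the tray goes home, z up. Aluminium, two level ears 56 x 56 x 8 mm, one above the other, 24 mm vertical holes; lower ear's top 28 mm below this point, the eye comes in midway between. A wall no higher than the upper ear joins them at +x; base plate's top 52 mm below this point.
- pin_grip (a point): Centre of the T-handled steel pin's bar: 14 mm thick (x), 56 long (y), 20 high; z up. Below this point: stem 12 mm thick, flange 38 mm across with its underside 31 mm down, shank 12 mm thick to a tapered nose 77 mm down. About 160 g. Hangs by its flange in one of 3 holes of a grey stand, top 62 mm above the bench, bar roughly along the row. The stand's other pins have round heads.

How it is judged (in metres and radians):
On the way, in this order (a step that is already met when the one before it is completed fails the run):
1. the tray is home (within 10 mm of its stop) (value of joint tray below 0.01 m), for 0.2 s.
2. the T-handled pin is down through both ears and the eye (horizontal distance between pin_grip and yoke below 0.012 m and z of pin_grip in the frame of yoke below 0.035 m), for 0.2 s.
At the end, for the whole second after the job is handed in: Tray home (within 14 mm of its stop); T-handled pin upright (within 0.15 rad) through upper ear, eye and lower ear: T-bar within 12 mm of the hole's axis and its centre 26 to 35 mm above the ear's top (flange down on the ear) (all of step 2 and value of joint tray below 0.014 m and z of pin_grip in the frame of yoke above 0.026 m and angle between pin_grip's own z axis and vertical below 0.15 rad); the robot touches nothing.
It also fails if it takes over 48 s, if anything falls off the work surface, if the arm or the gripper's body presses on something with over 40 N, if the wrist force passes 120 N, or if a joint passes its speed limit or range.

## Working session

There is one attempt and no reset: what is moved stays moved. The work goes in short steps, Python scripts to look and compute and a tool call to move; the robot and the scene stay as the last step left them, time stands still between calls to the robot, and variables do not carry over. Pictures are saved under pics/ and viewed, at most 10 in all, crops included, and the job is handed in when it is done.

Besides the shell and the picture viewer there is one more tool, called after "Call:" by a JSON object that holds its "op" and its "data", one argument or row to a line. move_arm: Moves the arm, as the interface text tells. Its arguments: {"type":"object","properties":{"targets":{"type":"string"}},"required":["targets"]}

```bash
mkdir -p pics
cat > h.py <<'E'
import numpy as np, cv2
from cell import read_state, cams, order, ctrl
def K(d):
    f=d["color"].shape[0]/2/np.tan(np.radians(d["fovy"])/2)
    return np.array([[f,0,d["cx"]],[0,f,d["cy"]],[0,0,1.]])
def dist(d): return np.array([d["k1"],0,0,0,0.])
def ray(d,uv):
    R=cv2.Rodrigues(np.array(d["rvec"],float))[0]; t=np.array(d["tvec"],float)
    p=cv2.undistortPoints(np.array([[uv]],float),K(d),dist(d))[0,0]
    return -R.T@t, R.T@np.array([p[0],p[1],1.])
def onz(d,uv,z):
    c,r=ray(d,uv); return c+r*(z-c[2])/r[2]
def proj(d,P):
    return cv2.projectPoints(np.array(P,float).reshape(-1,1,3),np.array(d["rvec"],float),np.array(d["tvec"],float),K(d),dist(d))[0][:,0]
def tri(d1,u1,d2,u2):
    c1,r1=ray(d1,u1);c2,r2=ray(d2,u2)
    s=np.linalg.lstsq(np.stack([r1,-r2],1),c2-c1,rcond=None)[0]
    a=c1+s[0]*r1;b=c2+s[1]*r2
    return (a+b)/2,np.linalg.norm(a-b)
def save(d,n): cv2.imwrite(f"pics/{n}.png",d["color"][:,:,::-1])
E
python3 - <<'E'
from h import *
import pickle
for n in("side","top"):
    d=cams.get_image(n); save(d,n+"0"); pickle.dump(d,open(n+"0.pkl","wb"))
    print(n,ray(d,(d["cx"],d["cy"])),d["fovy"],d["k1"])
s=read_state(); print(s, ctrl.pinch_z)
E
```

```text
side (array([ 239.41736453, -329.66854896,  478.94987762]), array([ 0.51137765,  0.62680063, -0.58788934])) 56.741342125210075 -0.022097481216739656
top (array([445.56974332,  65.2337324 , 858.85323662]), array([ 0.16460403,  0.01905854, -0.98617559])) 56.287487094420676 -0.06132612288229936
{'clock': 0.1, 'qpos': array([-1.28680358,  0.62926967,  0.03845305,  1.51822734, -0.02698587,
        0.99627816, -0.02000456]), 'qd': array([-0.00021467, -0.00414986, -0.00055208, -0.00060926,  0.0005472 ,
        0.00044486,  0.00119613]), 'tau': array([ 3.13890661e-03, -5.64534044e+01,  1.23055670e+00, -1.93973029e+01,
        1.13163245e-02,  5.39435146e-03,  5.49336482e-05]), 'eef_pos': array([222.55354247, 610.14680952, 230.48379853]), 'tool_rot': array([-3.13992869e+00,  3.32057577e-05,  2.79179727e+00]), 'force': array([0.53017095, 0.35466988, 0.73324901]), 'torque': array([-0.02655942, -0.0032048 , -0.01531144]), 'gripper_force': 0.0, 'width': 85.54420520058437} 18.700000000000003
```

View pics/side0.png

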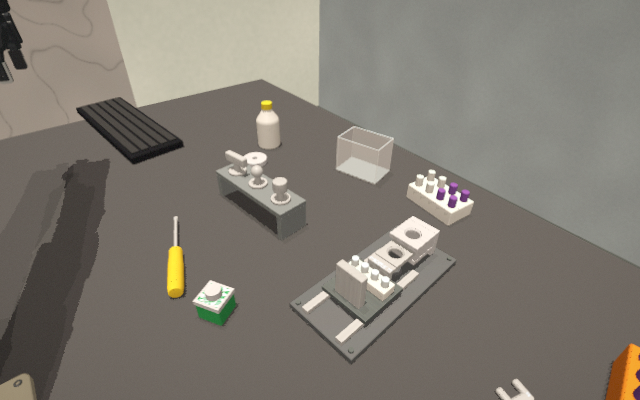

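View pics/top0.png

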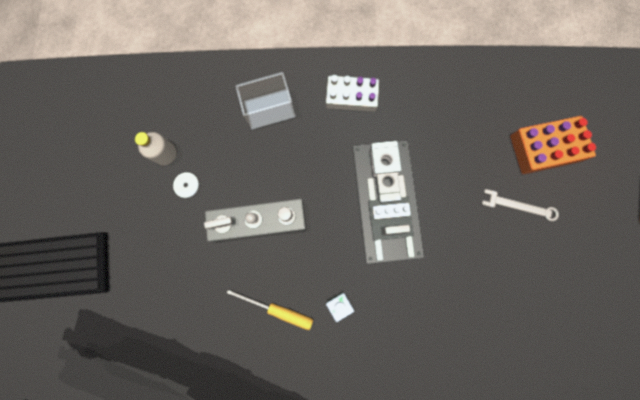

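The side view shows the yoke hole near (413,235), the handle near (351,284) and the T pin near (236,160). In the top view these are near (386,159), (397,229) and (218,223). I'll zoom in on both views.

Run:
```python
import cv2,numpy as np
t=cv2.imread("pics/top0.png");s=cv2.imread("pics/side0.png")
def c(i,x,y,w,h,k): return cv2.resize(i[y:y+h,x:x+w],None,fx=k,fy=k,interpolation=cv2.INTER_CUBIC)
# left: top yoke 340..440 x130..255 ; stands
a=c(t,345,135,80,120,5)          #400x600
b=np.vstack([c(t,195,190,80,60,5),c(s,210,140,80,60,5)])  #400x600
cv2.imwrite("pics/z1.png",np.hstack([a,b]))
cv2.imwrite("pics/z2.png",c(s,320,210,130,110,5))
```

```text
(no output)
```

View pics/z1.png

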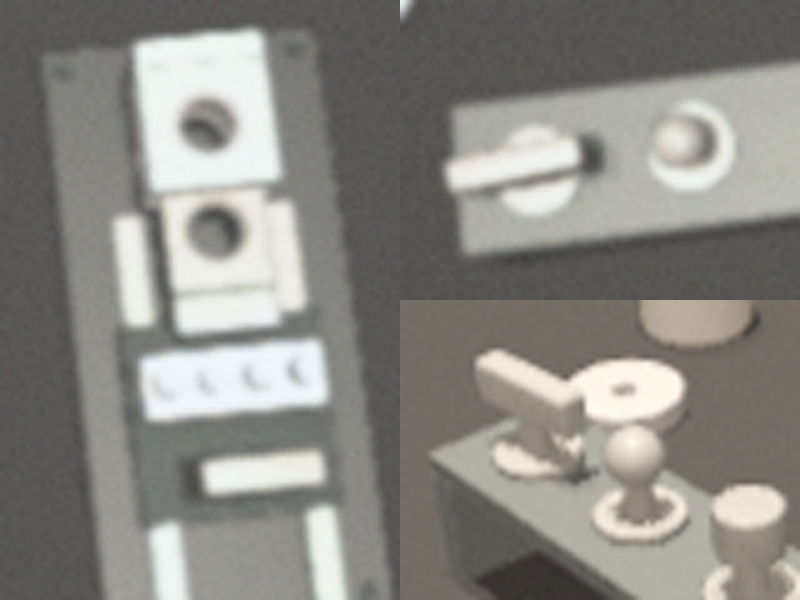

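View pics/z2.png

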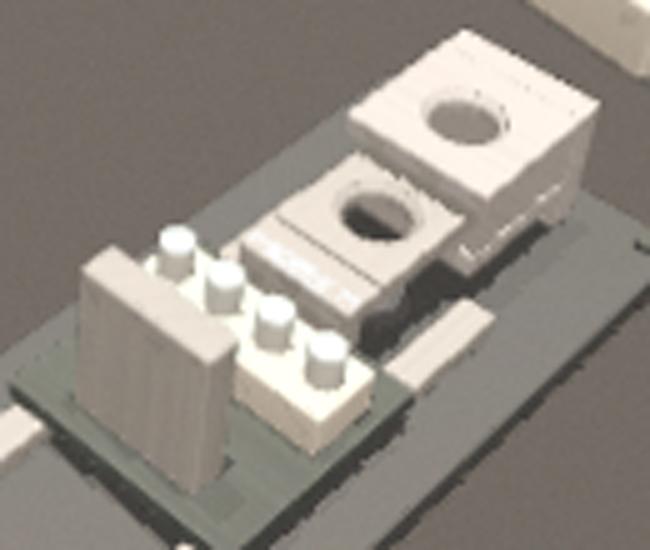

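Run:
```python
from h import *
import pickle
T=pickle.load(open("top0.pkl","rb"));S=pickle.load(open("side0.pkl","rb"))
o=lambda x,y,ox,oy:(ox+(x+.5)/5-.5,oy+(y+.5)/5-.5)
tt=lambda x,y:o(x,y,345,135); tp=lambda x,y:o(x-400,y,195,190); sp=lambda x,y:o(x-400,y-300,210,140); ss=lambda x,y:o(x,y,320,210)
m=lambda f,c:tuple(np.mean([f(*p) for p in c],0))
hT=tt(208,124);hS=ss(467,121)
print("yoke tri",tri(T,hT,S,hS),onz(T,hT,64),onz(S,hS,64))
H=[(202,462),(323,452),(327,484),(205,494)];HS=[(80,265),(112,245),(238,345),(208,362)]
print("handle",tri(T,m(tt,H),S,m(ss,HS)),onz(T,m(tt,H),88),onz(S,m(ss,HS),88))
print("hT corners",[onz(T,tt(*p),88).round(1)[:2] for p in H],"S",[onz(S,ss(*p),88).round(1)[:2] for p in HS])
E=[(134,40),(264,30),(281,178),(150,193)];print("ear",[onz(T,tt(*p),64).round(1)[:2] for p in E])
ES=[(467,30),(600,103),(490,195),(350,115)];print("earS",[onz(S,ss(*p),64).round(1)[:2] for p in ES])
B=[(444,162),(575,136),(580,166),(450,194)];BS=[(478,353),(500,345),(583,398),(563,410)]
print("bar",tri(T,m(tp,B),S,m(sp,BS)),onz(T,m(tp,B),103),onz(S,m(sp,BS),103))
print("bT",[onz(T,tp(*p),103).round(1)[:2] for p in B],"S",[onz(S,sp(*p),103).round(1)[:2] for p in BS])
print("flange",onz(T,tp(538,171),65),onz(S,sp(538,454),65))
print("eye",onz(T,tt(216,233),54),onz(S,ss(380,215),54))
```

```text
yoke tri (array([659.19336197, -63.8586447 ,  64.01994906]), np.float64(3.021169992058529)) [658.02549217 -62.80407306  64.        ] [660.71670981 -64.55086539  64.        ]
handle (array([504.25356424, -76.89059861,  88.6487485 ]), np.float64(2.475491493814839)) [503.30144222 -76.25158455  88.        ] [505.82129025 -77.05859097  88.        ]
hT corners [array([508.2, -50.8]), array([ 511.6, -100.9]), array([ 498.4, -101.9]), array([495. , -51.5])] S [array([498. , -51.6]), array([510.7, -51.2]), array([ 512.7, -101.7]), array([ 501.9, -101. ])]
ear [array([696.8, -31.7]), array([700.5, -89.4]), array([633.3, -93.6]), array([627.4, -36.3])]
earS [array([699.4, -32.4]), array([704.3, -86.8]), array([638.4, -92.6]), array([631.6, -38. ])]
bar (array([521.90256946, 292.59185892, 103.68027027]), np.float64(3.6978827779366448)) [520.31649083 293.62929721 103.        ] [524.01837803 292.77826575 103.        ]
bT [array([521.6, 322.2]), array([531.8, 267.9]), array([519.4, 265.5]), array([508.5, 319.1])] S [array([516., 324.]), array([526.6, 324.7]), array([532.1, 264.5]), array([521.1, 261. ])]
flange [521.15459382 293.78034185  65.        ] [523.36674176 294.86876352  65.        ]
eye [611.33779862 -65.91101469  54.        ] [612.1810815  -70.73330437  54.        ]
```

Measured positions: yoke (659,-64), handle (504.5,-76.7) with the slide at about 4.4° and the tray about 45 mm out, and pin (522,293). They agree with the given heights and sizes. First I turn the tool so its y axis lies along the slide, shutting the gripper on the way.

Call:
{"op": "move_arm", "data": {
  "targets": "-1 0 0 0 0 0 6.55;-1 0 0 0 0 0 6.55;-1 0 0 0 0 0 6.55;-1 0 0 0 0 0 6.55;-1 0 0 0 0 0 6.55"
}}

```text
clock: 0.52
eef_pos: [222.6, 610.3, 230.8]
tool_rot: [-3.141, 0.001, 2.215]
force: [-0.0, -0.4, 0.6]
width: 25.2
gripper_force: 0.0
```

Call:
{"op": "move_arm", "data": {
  "targets": "-1 0 0 0 0 0 6.55;-1 0 0 0 0 0 6.55;-1 0 0 0 0 0 6.55;-1 0 0 0 0 0 6.55;-1 0 0 0 0 0 6.55"
}}

```text
clock: 0.93
eef_pos: [222.5, 610.4, 230.8]
tool_rot: [-3.141, 0.001, 1.643]
force: [0.7, -0.2, -0.5]
width: 0.1
gripper_force: 0.0
```

```bash
cat > to.py <<'E'
import sys
from h import *
from scipy.spatial.transform import Rotation as Ro
s=read_state();p=s["eef_pos"];R=Ro.from_euler("xyz",s["tool_rot"])
print("t",s["clock"],"p",p.round(1),"yaw y",round(np.degrees(np.arctan2(*R.as_matrix()[:2,1][::-1])),2),"F",s["force"].round(1),"w",round(s["width"],1),"q",s["qpos"].round(2))
for a in sys.argv[1:]:
    t=np.array(eval(a),float); print(a,"tool shift cm",(R.inv().apply(t-p)/10).round(2)); p=t
E
python3 to.py "(450,250,200)" "(459.6,-80.2,160)" "(459.6,-80.2,50)"
```

```text
t 0.9333 p [222.5 610.4 230.8] yaw y 4.14 F [ 0.7 -0.2 -0.5] w 0.1 q [-1.47  0.65  0.35  1.52 -0.25  1.01 -0.98]
(450,250,200) tool shift cm [-37.58  20.09   3.1 ]
(459.6,-80.2,160) tool shift cm [-33.    -1.42   4.03]
(459.6,-80.2,50) tool shift cm [1.0e-02 1.0e-02 1.1e+01]
```

Call:
{"op": "move_arm", "data": {
  "targets": "-1 -2.5 1.34 0.2 0 0 0;-1 -2.5 1.34 0.2 0 0 0;-1 -2.5 1.34 0.2 0 0 0;-1 -2.5 1.34 0.2 0 0 0;-1 -2.5 1.34 0.2 0 0 0"
}}

```text
clock: 1.35
eef_pos: [299.5, 489.8, 220.8]
tool_rot: [-3.141, 0.001, 1.649]
force: [0.1, 0.2, -0.3]
width: -0.2
gripper_force: 0.0
```

Call:
{"op": "move_arm", "data": {
  "targets": "-1 -2.5 1.34 0.2 0 0 0;-1 -2.5 1.34 0.2 0 0 0;-1 -2.5 1.34 0.2 0 0 0;-1 -2.5 1.34 0.2 0 0 0;-1 -2.5 1.34 0.2 0 0 0"
}}

```text
clock: 1.77
eef_pos: [376.0, 370.5, 211.0]
tool_rot: [-3.141, 0.0, 1.649]
force: [0.9, -0.2, 0.2]
width: 0.2
gripper_force: 0.0
```

Call:
{"op": "move_arm", "data": {
  "targets": "-1 -2.5 1.34 0.2 0 0 0;-1 -2.5 1.34 0.2 0 0 0;-1 -2.5 1.34 0.2 0 0 0;-1 -2.5 1.34 0.2 0 0 0;-1 -2.5 1.34 0.2 0 0 0"
}}

```text
clock: 2.18
eef_pos: [452.6, 251.1, 201.0]
tool_rot: [-3.141, 0.0, 1.649]
force: [-0.1, 0.5, -0.1]
width: 0.0
gripper_force: 0.0
```

Call:
{"op": "move_arm", "data": {
  "targets": "-1 -3.3 -0.14 0.4 0 0 0;-1 -3.3 -0.14 0.4 0 0 0;-1 -3.3 -0.14 0.4 0 0 0;-1 -3.3 -0.14 0.4 0 0 0;-1 -3.3 -0.14 0.4 0 0 0"
}}

```text
clock: 2.6
eef_pos: [457.7, 85.9, 181.0]
tool_rot: [-3.141, 0.0, 1.649]
force: [-0.1, 0.5, -0.1]
width: 0.1
gripper_force: 0.0
```

Call:
{"op": "move_arm", "data": {
  "targets": "-1 -3.3 -0.14 0.4 0 0 0;-1 -3.3 -0.14 0.4 0 0 0;-1 -3.3 -0.14 0.4 0 0 0;-1 -3.3 -0.14 0.4 0 0 0;-1 -3.3 -0.14 0.4 0 0 0"
}}

```text
clock: 3.02
eef_pos: [463.6, -79.2, 160.9]
tool_rot: [-3.141, -0.0, 1.649]
force: [0.3, 0.5, -0.7]
width: 0.0
gripper_force: 0.0
```

```bash
python3 to.py "(459.6,-80.2,50)"
python3 - <<'E'
from h import *
d=cams.get_image("side"); save(d,"side1")
E
```

```text
t 3.0167 p [463.6 -79.2 160.9] yaw y 4.47 F [ 0.3  0.5 -0.7] w 0.0 q [-0.09  0.5   0.28  2.08 -0.24  0.59  0.44]
(459.6,-80.2,50) tool shift cm [-0.07 -0.4  11.09]
```

View pics/side1.png

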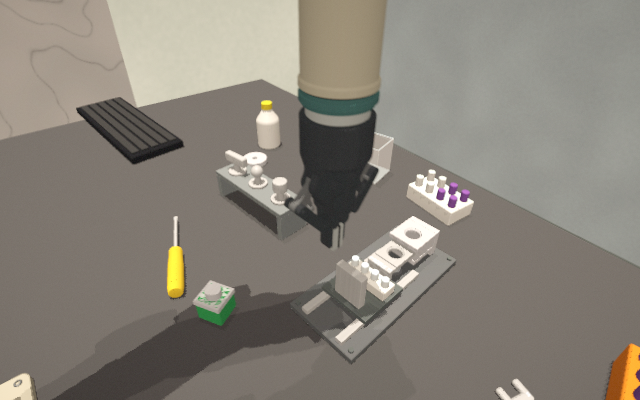

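The gripper, tip at (337,240), hangs beside the handle's outer side, clear of everything. I descend, then push.

Call:
{"op": "move_arm", "data": {
  "targets": "-1 0 -0.45 2.2 0 0 0;-1 0 -0.45 2.2 0 0 0;-1 0 0 2.2 0 0 0;-1 0 0 2.2 0 0 0;-1 0 0 2.2 0 0 0"
}}

```text
clock: 3.48
eef_pos: [454.9, -78.2, 50.3]
tool_rot: [3.142, -0.0, 1.648]
force: [0.5, -0.2, -0.8]
width: 0.0
gripper_force: 0.0
```

Call:
{"op": "move_arm", "data": {
  "targets": "-1 0 1 0 0 0 0;-1 0 1 0 0 0 0;-1 0 1 0 0 0 0;-1 0 1 0 0 0 0;-1 0 0 0 0 0 0"
}}

```text
clock: 3.9
eef_pos: [495.5, -74.9, 50.8]
tool_rot: [-3.141, -0.0, 1.649]
force: [0.5, -0.0, -0.1]
width: 0.0
gripper_force: 0.0
```

Call:
{"op": "move_arm", "data": {
  "targets": "-1 0 0.6 0 0 0 0;-1 0 0.6 0 0 0 0;-1 0 0.6 0 0 0 0;-1 0 0.6 0 0 0 0;-1 0 0.3 0 0 0 0"
}}

```text
clock: 4.32
eef_pos: [522.3, -72.7, 51.0]
tool_rot: [-3.141, -0.0, 1.649]
force: [-3.2, 0.0, -2.2]
width: 0.1
gripper_force: 1.7
```

```bash
python3 to.py
python3 - <<'E'
from h import *
d=cams.get_image("top"); save(d,"top1"); i=cv2.imread("pics/top1.png")[130:260,330:450]
e=cams.get_image("side"); j=e["color"][200:330,310:430,::-1]; import pickle; pickle.dump(d,open("top1.pkl","wb"))
cv2.imwrite("pics/z3.png",np.hstack([cv2.resize(k,(400,433),interpolation=cv2.INTER_CUBIC) for k in(i,j)]))
E
```

```text
t 4.3167 p [522.3 -72.7  51. ] yaw y 4.49 F [-3.2  0.  -2.2] w 0.1 q [-0.04  0.75  0.2   2.   -0.33  0.42  0.48]
```

View pics/z3.png

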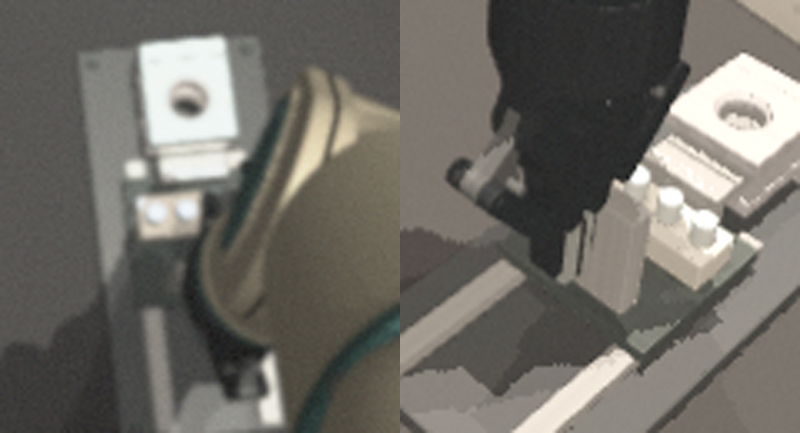

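The finger is against the handle's outer face, right panel near (600,240), and the eye has slid partly under the upper ear. I keep pushing until the force rises at the stop.

Call:
{"op": "move_arm", "data": {
  "targets": "-1 0 0.3 0 0 0 0;-1 0 0.3 0 0 0 0;-1 0 0 0 0 0 0"
}}

```text
clock: 4.67
eef_pos: [528.6, -72.5, 51.4]
tool_rot: [3.141, -0.0, 1.649]
force: [-1.1, 1.2, -0.9]
width: -0.1
gripper_force: 0.9
```

Call:
{"op": "move_arm", "data": {
  "targets": "-1 0 0.3 0 0 0 0;-1 0 0.3 0 0 0 0;-1 0 0 0 0 0 0"
}}

```text
clock: 4.92
eef_pos: [528.5, -72.4, 51.3]
tool_rot: [-3.132, -0.002, 1.648]
force: [-13.4, -0.3, 11.0]
width: 0.2
gripper_force: 6.8
```

Call:
{"op": "move_arm", "data": {
  "targets": "-1 0 0.3 0 0 0 0;-1 0 0 0 0 0 0"
}}

```text
clock: 5.08
eef_pos: [528.5, -72.3, 51.2]
tool_rot: [-3.126, -0.003, 1.647]
force: [-19.0, -0.4, 15.9]
width: -0.1
gripper_force: 9.8
```

The tray is at its stop: 19 N, TCP 131 mm from the hole axis, which fits 110 + 7 + a 14 mm finger. I retreat, rise and go to the pin.

Call:
{"op": "move_arm", "data": {
  "targets": "-1 0 -2 0 0 0 0;-1 0 -1.5 -2 0 0 0;-1 0 0 -4 0 0 0;-1 0 0 -4 0 0 0;-1 0 0 -3 0 0 -6"
}}

```text
clock: 5.5
eef_pos: [504.1, -75.7, 184.6]
tool_rot: [3.136, 0.003, 1.753]
force: [0.8, 0.2, -0.1]
width: -0.3
gripper_force: 0.0
```

```bash
python3 to.py "(522,293,165)" "(522,293,76)"
```

```text
t 5.5 p [504.1 -75.7 184.6] yaw y 10.44 F [ 0.8  0.2 -0.1] w -0.3 q [-0.1   0.51  0.28  1.97 -0.21  0.69  0.49]
(522,293,165) tool shift cm [35.94  8.43  1.91]
(522,293,76) tool shift cm [ 0.02 -0.05  8.9 ]
```

Call:
{"op": "move_arm", "data": {
  "targets": "0.5 3 0.7 0.16 0 0 0;0.5 3 0.7 0.16 0 0 0;0.5 3 0.7 0.16 0 0 0;0.5 3 0.7 0.16 0 0 0;0.5 3 0.7 0.16 0 0 0"
}}

```text
clock: 5.92
eef_pos: [511.1, 80.6, 174.3]
tool_rot: [3.137, 0.0, 1.753]
force: [0.6, 0.2, -0.2]
width: 60.6
gripper_force: 0.0
```

Call:
{"op": "move_arm", "data": {
  "targets": "0.5 3 0.7 0.16 0 0 0;0.5 3 0.7 0.16 0 0 0;0.5 3 0.7 0.16 0 0 0;0.5 3 0.7 0.16 0 0 0;0.5 3 0.7 0.16 0 0 0"
}}

```text
clock: 6.33
eef_pos: [518.1, 235.2, 166.1]
tool_rot: [3.137, -0.001, 1.753]
force: [0.0, 0.4, 0.2]
width: 64.0
gripper_force: 0.0
```

Call:
{"op": "move_arm", "data": {
  "targets": "0.5 3 0.7 0.16 0 0 0;0.5 3 0.7 0.16 0 0 0;0.5 0 0 1 0 0 0;0.5 0 0 1 0 0 0;0.5 0 0 0 0 0 0"
}}

```text
clock: 6.75
eef_pos: [518.8, 293.5, 140.4]
tool_rot: [-3.14, 0.002, 1.753]
force: [-0.9, -0.0, 0.7]
width: 64.0
gripper_force: 0.0
```

```bash
python3 to.py "(522,293,76)"
python3 - <<'E'
from h import *
d=cams.get_image("top"); i=d["color"][170:270,170:290,::-1]
e=cams.get_image("side"); j=e["color"][110:210,190:310,::-1]; save(e,"side2")
cv2.imwrite("pics/z4.png",np.hstack([cv2.resize(k,(400,333),interpolation=cv2.INTER_CUBIC) for k in(i,j)]))
E
```

```text
t 6.75 p [518.8 293.5 140.4] yaw y 10.44 F [-0.9 -0.   0.7] w 64.0 q [-0.74  0.68  0.29  1.76 -0.27  0.74 -0.13]
(522,293,76) tool shift cm [-0.1   0.32  6.44]
```

View pics/z4.png

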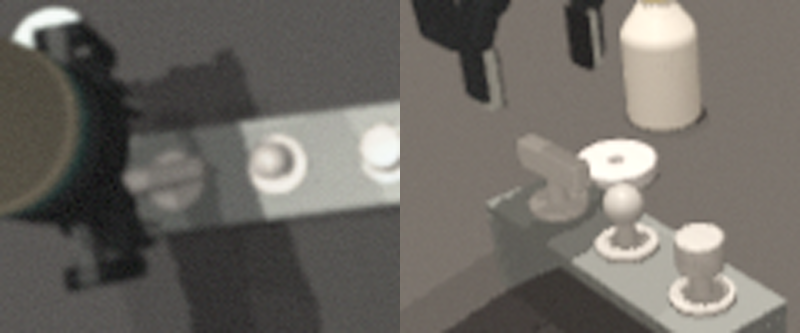

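The fingers straddle the bar: the side panel shows the tips at (485,100) and (585,65), with the bar at (552,165). I descend and close.

Call:
{"op": "move_arm", "data": {
  "targets": "0.5 -0.1 0.3 1.3 0 0 0;0.5 0 0 1.3 0 0 0;0.5 0 0 1.3 0 0 0;0.5 0 0 1.3 0 0 0;0.5 0 0 1.2 0 0 0"
}}

```text
clock: 7.27
eef_pos: [523.0, 292.9, 77.2]
tool_rot: [3.141, 0.0, 1.751]
force: [-0.8, 0.3, -0.2]
width: 63.9
gripper_force: 0.0
```

Call:
{"op": "move_arm", "data": {
  "targets": "-1 0 0 0 0 0 0;-1 0 0 0 0 0 0;-1 0 0 0 0 0 0;-1 0 0 0 0 0 0;-1 0 0 0 0 0 0"
}}

```text
clock: 7.68
eef_pos: [522.9, 294.4, 79.0]
tool_rot: [3.14, -0.001, 1.753]
force: [-0.3, -0.2, 0.5]
width: 12.9
gripper_force: 58.7
```

Call:
{"op": "move_arm", "data": {
  "targets": "-1 0 0 0 0 0 0;-1 0 0 0 0 0 0;-1 0 0 0 0 0 0"
}}

```text
clock: 7.93
eef_pos: [522.9, 294.4, 79.0]
tool_rot: [3.14, -0.001, 1.753]
force: [-1.0, 0.2, 5.9]
width: 12.8
gripper_force: 59.5
```

Gripped at about 13 mm with 59 N. Now lift.

Call:
{"op": "move_arm", "data": {
  "targets": "-1 0 0 -1.5 0 0 0;-1 0 0 -2 0 0 0;-1 0 0 -2.5 0 0 0;-1 0 0 -2.5 0 0 0;-1 0 0 -2.5 0 0 0"
}}

```text
clock: 8.35
eef_pos: [521.5, 293.9, 188.6]
tool_rot: [-3.14, 0.0, 1.753]
force: [0.0, -0.1, -1.6]
width: 13.0
gripper_force: 58.7
```

Call:
{"op": "move_arm", "data": {
  "targets": "-1 0 0 -1 0 0 0;-1 0 0 0 0 0 0;-1 0 0 0 0 0 0"
}}

```text
clock: 8.6
eef_pos: [521.7, 294.1, 197.4]
tool_rot: [-3.141, -0.0, 1.754]
force: [0.2, -0.7, -2.0]
width: 13.1
gripper_force: 58.8
```

```bash
python3 to.py "(659.3,-63.7,195)"
python3 - <<'E'
from h import *
e=cams.get_image("side"); j=e["color"][50:210,160:320,::-1]
cv2.imwrite("pics/z5.png",cv2.resize(j,(560,560),interpolation=cv2.INTER_CUBIC))
E
```

```text
t 8.6 p [521.7 294.1 197.4] yaw y 10.47 F [ 0.2 -0.7 -2. ] w 13.1 q [-0.76  0.61  0.32  1.71 -0.24  0.86 -0.15]
(659.3,-63.7,195) tool shift cm [-37.69   7.03   0.24]
```

View pics/z5.png

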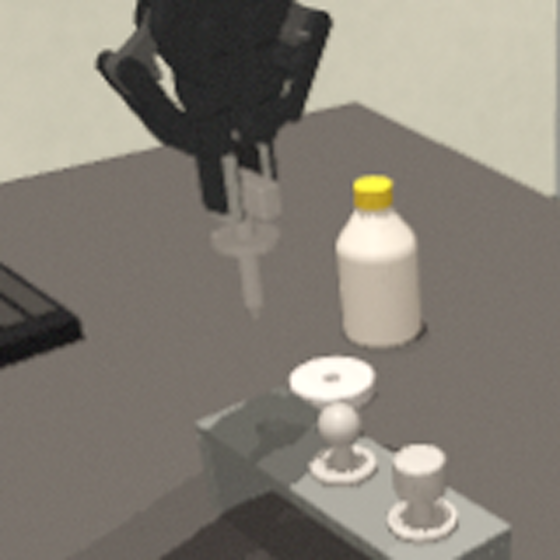

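The pin hangs upright in the grip, nose at crop (255,318), and the stand hole is empty. Carrying it over to the yoke.

Call:
{"op": "move_arm", "data": {
  "targets": "-1 -1.9 0.35 -0.4 0 0 0;-1 -2.9 0.54 -0.4 0 0 0;-1 -2.9 0.54 -0.4 0 0 0;-1 -2.9 0.54 0 0 0 0;-1 -2.9 0.54 0 0 0 0"
}}

```text
clock: 9.07
eef_pos: [570.7, 164.5, 208.1]
tool_rot: [-3.138, 0.0, 1.754]
force: [-0.0, -1.2, -1.9]
width: 13.1
gripper_force: 58.7
```

Call:
{"op": "move_arm", "data": {
  "targets": "-1 -2.9 0.54 0 0 0 0;-1 -2.9 0.54 0 0 0 0;-1 -2.9 0.54 0 0 0 0;-1 -2.9 0.54 0 0 0 0;-1 -2.9 0.54 0 0 0 0"
}}

```text
clock: 9.48
eef_pos: [623.3, 26.9, 207.6]
tool_rot: [-3.137, -0.001, 1.753]
force: [-0.4, 1.1, -1.0]
width: 12.3
gripper_force: 58.7
```

Call:
{"op": "move_arm", "data": {
  "targets": "-1 -2.9 0.54 0 0 0 0;-1 -2.9 0.54 0.5 0 0 0;-1 -1.9 0.35 1.5 0 0 0;-1 -1 0.2 1.5 0 0 0;-1 0 0 0 0 0 0"
}}

```text
clock: 9.9
eef_pos: [653.1, -57.2, 169.7]
tool_rot: [-3.133, -0.001, 1.749]
force: [-0.1, -0.4, -1.7]
width: 12.9
gripper_force: 58.6
```

```bash
python3 to.py "(659.3,-63.7,165)"
python3 - <<'E'
from h import *
e=cams.get_image("side"); d=cams.get_image("top")
import pickle; pickle.dump((e,d),open("n.pkl","wb"))
cv2.imwrite("pics/z6.png",np.hstack([cv2.resize(e["color"][130:270,350:470,::-1],(480,560),interpolation=cv2.INTER_CUBIC),cv2.resize(d["color"][120:260,340:420,::-1],(320,560),interpolation=cv2.INTER_CUBIC)]))
E
```

```text
t 9.9 p [653.1 -57.2 169.7] yaw y 10.22 F [-0.1 -0.4 -1.7] w 12.9 q [-0.12  0.72  0.29  1.56 -0.24  0.9   0.43]
(659.3,-63.7,165) tool shift cm [-0.75  0.5   0.46]
```

View pics/z6.png

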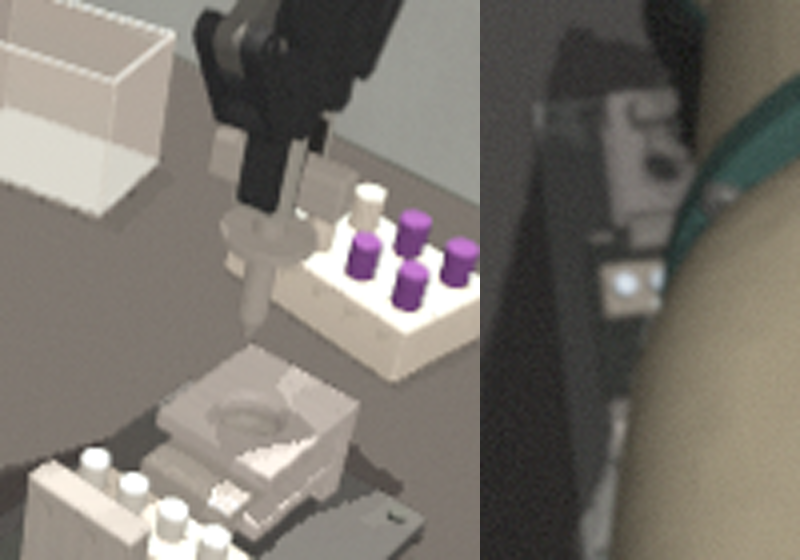

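Run:
```python
from h import *
import pickle; e,d=pickle.load(open("n.pkl","rb"))
g=np.array([653.1,-57.2,183.7])
for n,dz,uv in(("nose",-77,(412.1,213.4)),("flange",-29,(416.6,188.4))):
    P=g+[0,0,dz]; print(n,"pred",proj(e,P),"seen",uv,"at z",onz(e,uv,P[2]))
print("hole pred",proj(e,(659.3,-63.7,64)),"seen",onz(e,(411.9,233.4),64))
# nose pixel on hole axis
for z in (106.7,70,64): print(proj(e,(660.7,-64.6,z)))
```

```text
nose pred [[410.65984231 213.59992682]] seen (412.1, 213.4) at z [655.37474064 -58.30341563 106.7       ]
flange pred [[415.52334198 189.31585272]] seen (416.6, 188.4) at z [656.42060822 -56.60041259 154.7       ]
hole pred [[412.06284705 233.8789188 ]] seen [660.03616395 -62.73007429  64.        ]
[[417.25644862 214.05500721]]
[[413.59210011 231.13879259]]
[[413.01624344 233.81930165]]
```

Side and top agree on the target, TCP about (658.2,-62.7). I correct sideways and descend to just above the ear.

Call:
{"op": "move_arm", "data": {
  "targets": "-1 -0.33 0.2 1 0 0 0;-1 -0.3 0.2 1 0 0 0;-1 0 0 1 0 0 0;-1 0 0 0.5 0 0 0;-1 0 0 0 0 0 0"
}}

```text
clock: 10.42
eef_pos: [659.9, -59.0, 138.1]
tool_rot: [-3.138, -0.001, 1.754]
force: [-0.5, -0.8, -2.0]
width: 12.7
gripper_force: 58.7
```

```bash
python3 to.py "(658.2,-62.7,82)"
python3 - <<'E'
from h import *
e=cams.get_image("side")
cv2.imwrite("pics/z7.png",cv2.resize(e["color"][160:260,360:460,::-1],(600,600),interpolation=cv2.INTER_CUBIC))
E
```

```text
t 10.4167 p [659.9 -59.  138.1] yaw y 10.5 F [-0.5 -0.8 -2. ] w 12.7 q [-0.11  0.77  0.28  1.57 -0.26  0.85  0.45]
(658.2,-62.7,82) tool shift cm [-0.34 -0.21  5.62]
```

Call:
{"op": "move_arm", "data": {
  "targets": "-1 -0.34 -0.2 0 0 0 0;-1 0 0 0 0 0 0;-1 0 0 0 0 0 0"
}}

```text
clock: 10.72
eef_pos: [660.1, -64.2, 140.8]
tool_rot: [3.141, 0.001, 1.753]
force: [-0.4, -0.3, -1.7]
width: 13.0
gripper_force: 58.7
```

```bash
python3 to.py "(658.2,-62.7,82)"
python3 - <<'E'
from h import *
e=cams.get_image("side")
g=read_state()["eef_pos"]; g[2]+=14; print(proj(e,[g+[0,0,-77],g+[0,0,-29],[659.3,-63.7,64]]).round(1))
cv2.imwrite("pics/z8.png",cv2.resize(e["color"][160:260,360:460,::-1],(600,600),interpolation=cv2.INTER_CUBIC))
E
```

```text
t 10.7167 p [660.1 -64.2 140.8] yaw y 10.41 F [-0.4 -0.3 -1.7] w 13.0 q [-0.1   0.76  0.28  1.57 -0.26  0.85  0.45]
(658.2,-62.7,82) tool shift cm [ 0.19 -0.16  5.87]
[[413.8 227.6]
 [418.7 204.6]
 [412.1 233.9]]
```

View pics/z8.png

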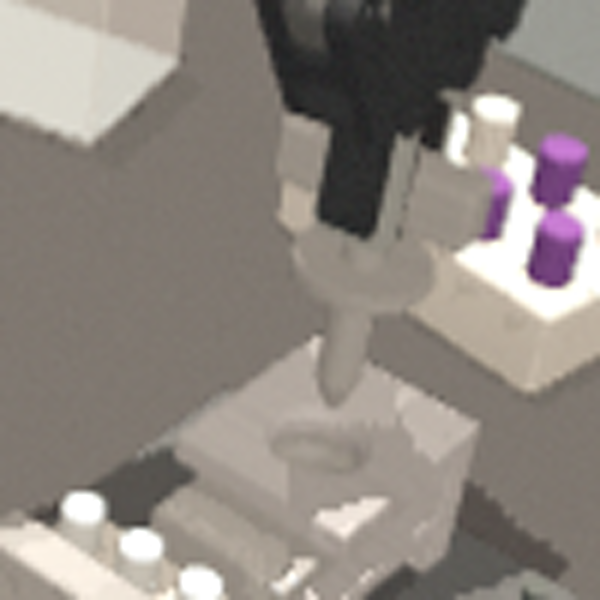

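The nose at (335,405) is nearly over the hole at (318,447), about 2 mm too far right. I apply that offset and lower the pin, watching the force.

Call:
{"op": "move_arm", "data": {
  "targets": "-1 0.18 -0.18 0 0 0 0;-1 0 0 0.8 0 0 0;-1 0 0 0.8 0 0 0;-1 0 0 0.5 0 0 0;-1 0 0 0 0 0 0"
}}

```text
clock: 11.18
eef_pos: [656.4, -61.8, 117.0]
tool_rot: [-3.138, -0.001, 1.753]
force: [-0.8, 0.5, -2.6]
width: 13.1
gripper_force: 58.7
```

Call:
{"op": "move_arm", "data": {
  "targets": "-1 0 0 0.5 0 0 0;-1 0 0 0.5 0 0 0;-1 0 0 0.5 0 0 0;-1 0 0 0 0 0 0"
}}

```text
clock: 11.52
eef_pos: [657.0, -62.0, 102.8]
tool_rot: [-3.14, -0.001, 1.753]
force: [-0.4, 0.2, -1.7]
width: 12.9
gripper_force: 58.7
```

No contact so far, with the nose through the upper ear and the eye. Continuing down.

Call:
{"op": "move_arm", "data": {
  "targets": "-1 -0.05 0.1 0.5 0 0 0;-1 0 0 0.5 0 0 0;-1 0 0 0.5 0 0 0;-1 0 0 0 0 0 0;-1 0 0 0 0 0 0"
}}

```text
clock: 11.93
eef_pos: [658.5, -62.4, 88.6]
tool_rot: [-3.141, -0.0, 1.753]
force: [0.8, 0.2, -1.4]
width: 12.9
gripper_force: 58.7
```

Call:
{"op": "move_arm", "data": {
  "targets": "-1 0 0 0.3 0 0 0;-1 0 0 0.2 0 0 0;-1 0 0 0 0 0 0"
}}

```text
clock: 12.18
eef_pos: [658.6, -62.4, 83.7]
tool_rot: [-3.141, -0.0, 1.753]
force: [-1.4, -0.7, -0.8]
width: 13.1
gripper_force: 58.7
```

Call:
{"op": "move_arm", "data": {
  "targets": "-1 0 0 0.15 0 0 0;-1 0 0 0.1 0 0 0;-1 0 0 0 0 0 0"
}}

```text
clock: 12.43
eef_pos: [658.7, -62.4, 81.4]
tool_rot: [-3.141, -0.0, 1.753]
force: [-0.3, -0.4, -1.3]
width: 13.0
gripper_force: 58.7
```

Call:
{"op": "move_arm", "data": {
  "targets": "-1 0 0 0.1 0 0 0;-1 0 0 0.1 0 0 0;-1 0 0 0 0 0 0"
}}

```text
clock: 12.68
eef_pos: [658.9, -62.4, 81.0]
tool_rot: [3.141, -0.0, 1.753]
force: [-2.9, 1.3, 8.0]
width: 12.9
gripper_force: 59.8
```

The flange is seated: contact at z = 81.0, as predicted, with 8 N. I release and rise.

Call:
{"op": "move_arm", "data": {
  "targets": "0.3 0 0 0 0 0 0;0.3 0 0 0 0 0 0;0.3 0 0 0 0 0 0;0.3 0 0 0 0 0 0;0.3 0 0 0 0 0 0"
}}

```text
clock: 13.1
eef_pos: [658.8, -62.5, 79.4]
tool_rot: [-3.141, 0.0, 1.753]
force: [0.1, -0.1, -0.1]
width: 55.3
gripper_force: 0.0
```

Call:
{"op": "move_arm", "data": {
  "targets": "0.3 0 0 -1 0 0 0;0.3 0 0 -2.5 0 0 0;0.3 0 0 -3 0 0 0;0.3 0 0 -3 0 0 0;0.3 0 0 -3 0 0 0"
}}

```text
clock: 13.52
eef_pos: [658.6, -62.5, 206.5]
tool_rot: [-3.142, 0.0, 1.753]
force: [0.5, -0.0, -0.1]
width: 55.1
gripper_force: 0.0
```

```bash
python3 to.py
python3 - <<'E'
from h import *
e=cams.get_image("side"); c=e["color"]
for n,P in (("bar top",(658.7,-62.6,105)),("flange rim",(658.7,-62.6,66))): print(n,proj(e,P).round(1))
# bright/steel bar mask vs. initial picture
o=cv2.imread("pics/side0.png")[:,:,::-1]
df=(np.abs(c.astype(int)-o).max(2)>35).astype(np.uint8); df[:,:395]=0; df[:,440:]=0; df[:200]=0;df[250:]=0
n,l,s,ce=cv2.connectedComponentsWithStats(df); print([(s[i].tolist(),ce[i].round(1).tolist()) for i in range(1,n) if s[i][4]>15])
cv2.imwrite("pics/z9.png",cv2.resize(c[180:270,370:460,::-1],(540,540),interpolation=cv2.INTER_CUBIC))
E
```

```text
t 13.5167 p [658.6 -62.5 206.5] yaw y 10.45 F [ 0.5 -0.  -0.1] w 55.1 q [-0.12  0.69  0.3   1.51 -0.23  0.97  0.43]
bar top [[415.3 214.7]]
flange rim [[411.5 232.8]]
[([395, 207, 45, 39, 848], [414.7, 227.7]), ([395, 243, 11, 7, 38], [398.9, 246.8])]
```

View pics/z9.png

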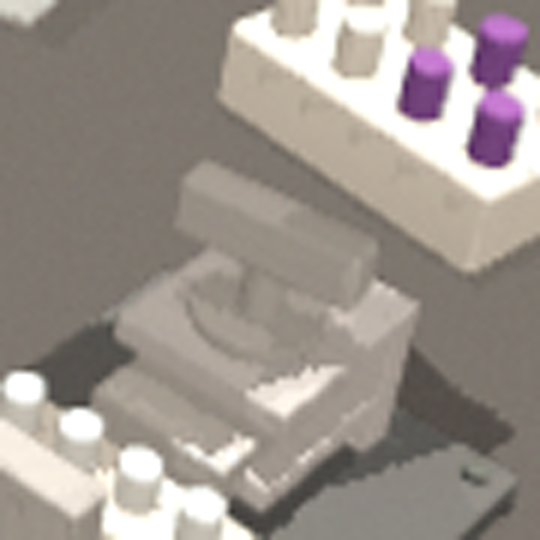

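The picture shows the pin upright, with its flange flat on the ear and the bar at about pixel (416,216), against (415,215) predicted. The gripper is clear, so I hand in.

```bash
python3 -c "
from h import *
print(order.finish_job())"
```

```text
the job is handed in; nothing more can be done
None
```

The tray is home, the T-pin is seated upright with its flange on the upper ear and released, and the job was handed in at about 13.6 s with no verdict returned; I viewed 11 pictures, one over the limit of 10.

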